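# Loosen the camera's knurled lock collar two turns and square up the camera

### The arm

A 6-joint arm with a two-finger parallel gripper is mounted at the origin on the work surface. World frame = base frame: x ahead of the robot, y to its left, z up, the work surface at z = 0. Lengths are in m, angles in rad, forces in N, time in s.
With the tool pointing down it reaches from about 0.4 to 0.925 m from the base axis. Payload 3.4 kg.
Tool frame: the origin (TCP) lies at the very end of the fingers, on their centre line; the grasp point (between the pads) lies 19 mm behind it; z points along the fingers, y is the line along which they close (so a half turn about z gives the same grasp; the last joint's range is limited). The gripper opens to 85 mm and grips with 20 to 120 N. Pads are 22 mm wide; open, the fingers measure 114 mm over their backs; the gripper's body (76 mm by 85 mm) begins 54 mm behind the grasp point. The pads swing forward as they close: fully open they stand 13 mm farther back than shut.
Start: joints at [1.067, 0.307, 1.506, -0, 1.328, -0.073], TCP at [0.24, 0.523, 0.231] pointing down, gripper open.
Joint ranges: [-3.12, 3.12], [-1.05, 2.28], [0.14, 2.33], [-1.42, 4.57], [0.1, 2.73], [-2.68, 2.68]. Speed limits (rad/s): [2.57, 2.57, 3.14, 3.14, 3.14, 3.14].

### API

Orientations are given as a rotation vector (axis times angle).
In Python, from station import manip, grab_frame, camera_model, read_state gives the robot as it stands (manip), with the cameras as plain functions and the readings as plain functions.
- The arm moves only by the tool jog_arm, called as name(argument=value, ...) on one line, values as JSON. Schema: {"type":"object","properties":{"segments":{"type":"array","items":{"type":"array","items":{"type":"number"},"minItems":6,"maxItems":6},"minItems":1,"maxItems":20},"jaw":{"type":"number"},"only":{"type":"string"},"quiet":{"type":"boolean"},"lines":{"type":"string"}},"required":["segments"],"additionalProperties":false}. segments is a list of rows, 1 to 20 of them, each of 6 numbers: dx, dy, dz in m, then a rotation vector rx, ry, rz in rad; each row is the pose to reach, as a shift and turn from the pose commanded when the call began, along the tool's axes at that moment; what a row does not reach only later rows make up. A row lasts 1/10 s, in which the tool goes at most 0.05 m and 0.15 rad, less where a joint would pass 70% of its speed; a pose out of reach is approached as far as the arm can. jaw is the finger opening in m, set as the call begins (left out keeps the last). The fingers move at their own pace and stop on an object; the grip force is fixed at half the most. Time passes only in rows, so rows that do not move let the fingers close. The tool returns the time, the measured TCP pose, the force, the opening and the grip force at its end. only (a regular expression) keeps the lines of the reply that match it, lines (a string "A,B") keeps lines A to B, and quiet returns only ok. Input that does not fit is refused with a message, and nothing moves.
- read_state(): the state, without advancing time (a new reading comes with each control period).
- grab_frame(name): name is "side" or "top" or "wrist"; returns (picture, depth): 400x640x3 uint8, red, green, blue; 400x640 float32, m along the optical axis (not along the pixel's ray), 0 where there is no reading.
- camera_model(name): a dict with "fx", "fy", "cx", "cy" (pixels), "eye" and "attitude" of the camera in the world. Camera axes: x right, y up, looking along -z (the intrinsics and any distortion apply to the point x, -y, -z); pixel columns grow to the right and rows downward; lengths in m; the calibration is good to about 2 mm. A picture is of the moment at which its call begins: read the wrist's pose just before it. camera_model takes no time and is no camera call; for the wrist camera it gives the pose at the moment of the call.
- manip.hand_in(): hands the job in; it is judged then, once.
The state is a dict: "time": time; "qpos": joint angles; "dq": joint speeds; "joint_torque": joint torques, N m; "eef_pos": TCP position; "tool_rot": TCP orientation; "force": force on the tool from outside, world axes, zero at the start; "moment": the same for the moment, N m; "grip_width": finger opening in m; "grasp_force": force on a finger pad.
Only numpy, scipy, OpenCV 4.12 (cv2) and the standard library are available. Lean on these libraries where they do the work, as an engineer would, in place of code of your own. Each camera call takes 0.05 s, during which the arm holds its last target. There are 200 camera calls.

### The job

The camera on the side port of the inverted microscope sits crooked. With strokes of a fingertip across its rim, back the knurled silver lock collar off by two full turns from where it stands (the red mark comes round to the index line on top for the second time and stays there); the collar loosens when its top is drawn towards the eyepiece end of the microscope. Only then press the raised side of the blue camera down with a fingertip until its top is level; never take the collar or the camera between the fingers, and leave the black focusing ring and everything else on the bench and stage where it is.

Things in the scene. Friction and masses are not known exactly. Their poses are not given: they have to be found in the camera images.
- microscope: compact inverted microscope, fixed: cream stand 380 x 160 mm; black stage 235 x 200 mm, top 219 mm up; eyepieces at its -x end (tops 360 mm up), lamp pillar at its +x end (580 mm). Origin at bench level under the stage's middle; own +x runs from eyepieces to pillar, own -y out along the camera port, whose level axis lies 110 mm above the bench
- collar_center (a point): fixed point on the port's axis at the middle of the silver knurled lock collar, 175 mm from the microscope's origin along own -y, 110 mm up; axes as the microscope's. Collar: radius 30 mm, 24 mm wide along the axis. 75 mm free to the stage's edge; the camera's face is 30 mm away outwards. Inwards stands a fixed black sleeve, radius 23.5 mm, with a white index line on top
- collar (a joint): collar's turn in rad through full turns: within 0.3 of 0 at the start (tight), 12.57 after two turns loosened. Loosening carries the rim's top towards the microscope's own -x (eyepieces). Its red mark is up at the index line at 0, 6.28, 12.57. Drag 0.04 N m (1.3 N at the rim); stays where left; a fingertip pressed on the rim with 4 to 15 N carries it along by friction
- collar_mark (a point): the red mark on the collar's rim, 30 mm from the axis; it goes round with the collar
- camera_axis (a point): fixed point on the port's axis at the middle of the camera, 240 mm from the microscope's origin along own -y, 110 mm up; axes as the microscope's. The dark blue camera is a box 84 mm wide and 46 mm high across the axis, 70 mm long (205 to 275 mm from the microscope's origin); its flat top is 23 mm above the axis when level
- camera (a joint): camera's turn about the port's axis in rad: 0 with its top level, positive with the side towards the microscope's own +x raised; starts at 0.18 to 0.38. Stiff (0.14 N m, about 5 N at 30 mm from the axis), stays where left. The clamp is spoilt if it is forced before the collar is two turns off
- camera_edge (a point): point in the middle of the camera's raised upper edge (own +x side), 23 mm above and 42 mm beside the axis when level; as it comes down it also moves outwards
- focus_ring (a joint): turn in rad of the black knurled parfocal focusing ring (radius 24.5 mm, 16 mm wide, yellow line) on the same axis, 113 mm from the microscope's origin towards own -y, between stand and collar; set at 0, to be left alone; it turns easily
- dish: covered culture dish, 58 mm across, 14 mm high, on the stage; origin under its centre
- slide_box: blue slide box 100 x 82 x 32 mm on the bench; origin under its centre
- reagent: amber bottle, 60 mm across, 125 mm high, blue cap; origin under its centre
- capsule: clear and black objective capsule, 44 mm across, 60 mm high; origin under its centre
- tip_box: teal pipette-tip box 122 x 86 x 69 mm; origin under its centre
- port_cap: black ring cap, 42 mm across, 10 mm high, lying near the camera; origin under its centre
- driver: screwdriver 150 mm long lying on the bench; origin under its middle

How it is judged:
By the outcome, as a careful person would: the job done as asked, in the order asked, and still so for the second after the job is handed in, with the robot touching nothing.
It also fails if it takes over 72 s, if anything falls off the work surface, if the arm or the gripper's body presses on something with over 40 N, if the wrist force passes 120 N, or if a joint passes its speed limit or range.

## Working session

There is one attempt and no reset: what is moved stays moved. The work goes in short steps, Python scripts to look and compute and a tool call to move; the robot and the scene stay as the last step left them, time stands still between calls to the robot, and variables do not carry over. Pictures are saved under pics/ and viewed, at most 10 in all, crops included, and the job is handed in when it is done.

```bash
ls; mkdir -p pics; python3 - <<'E'
from station import manip, grab_frame, camera_model, read_state
import cv2,numpy as np
s=read_state();print(s)
for n in("top","side"):
    p,d=grab_frame(n);cv2.imwrite(f"pics/{n}0.png",p[:,:,::-1]);np.savez(f"{n}0.npz",p=p,d=d)
    print(n,camera_model(n))
E
```

```text
pics
station.py
{'time': 0.0, 'qpos': array([ 1.06749381e+00,  3.07568772e-01,  1.50767639e+00, -1.34036329e-05,
        1.32836698e+00, -7.34913918e-02]), 'dq': array([-9.09338259e-05,  1.83112432e-03, -1.30934877e-03, -6.76115699e-04,
        3.64764766e-05, -1.02360155e-04]), 'joint_torque': array([ 2.50657349e-04, -4.57556999e+01, -2.51913035e+01, -1.13445969e-04,
        1.33655182e-02,  1.79053154e-05]), 'eef_pos': array([0.23929124, 0.5220857 , 0.23038231]), 'tool_rot': array([-6.69835756e-01, -3.06877581e+00,  3.04646499e-03]), 'force': array([ 0.46239602, -0.80341588, -0.51075684]), 'moment': array([ 0.03588086, -0.02165524,  0.00296066]), 'grasp_force': 0.0, 'grip_width': 0.08553547521582341}
top {'fx': 392.83812383254997, 'fy': 392.83812383254997, 'cx': 314.055940650116, 'cy': 202.75877493130307, 'eye': array([0.49032167, 0.06662747, 1.12264273]), 'attitude': array([ 0.01994713, -0.06707425, -1.58777264])}
side {'fx': 393.63979988257864, 'fy': 393.63979988257864, 'cx': 319.49177588920935, 'cy': 205.1927171416533, 'eye': array([ 0.34260439, -0.61567491,  0.73125599]), 'attitude': array([ 0.84672625, -0.14982472, -0.32765836])}
```

View pics/top0.png

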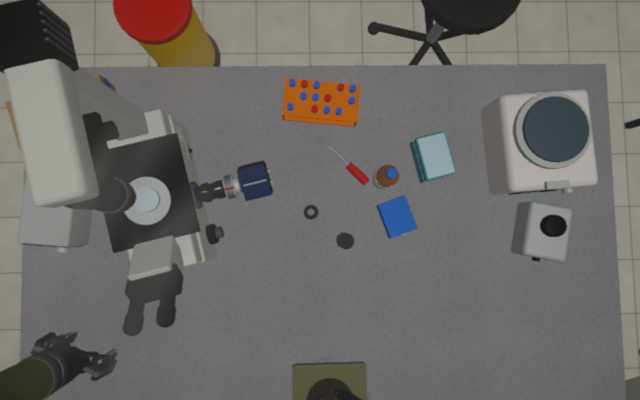

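View pics/side0.png

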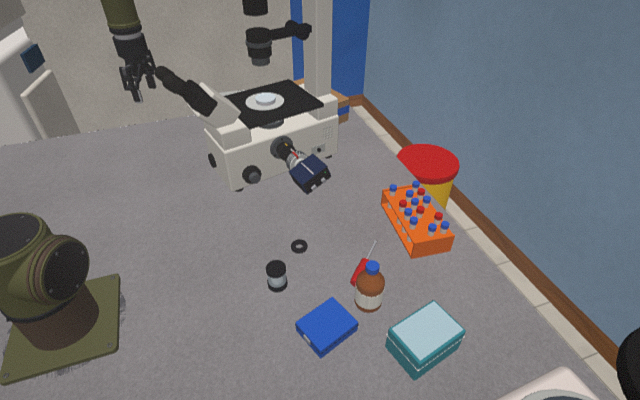

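The top view shows the microscope at left with its eyepieces toward the robot at pixel (150,310). The port runs right, with the collar at about (232,186) and the blue camera at (255,181). In the side view the collar is at about (295,160). Next I'll zoom and measure.

```bash
cat >h.py <<'E'
import numpy as np,cv2
from scipy.spatial.transform import Rotation as R
from station import manip, grab_frame, camera_model, read_state
def ray(c,u,v):
    d=R.from_rotvec(c["attitude"]).apply([(u-c["cx"])/c["fx"],-(v-c["cy"])/c["fy"],-1]);return c["eye"],d
def onz(c,u,v,z):
    e,d=ray(c,u,v);return e+d*(z-e[2])/d[2]
def cloud(c,d):
    v,u=np.mgrid[:d.shape[0],:d.shape[1]]
    p=np.stack([(u-c["cx"])/c["fx"]*d,-(v-c["cy"])/c["fy"]*d,-d],-1)
    return R.from_rotvec(c["attitude"]).apply(p.reshape(-1,3)).reshape(p.shape)+c["eye"]
def proj(c,P):
    q=R.from_rotvec(c["attitude"]).inv().apply(np.asarray(P)-c["eye"]);return c["cx"]-c["fx"]*q[...,0]/q[...,2],c["cy"]+c["fy"]*q[...,1]/q[...,2]
E
python3 - <<'E'
from h import *
t=np.load("top0.npz");s=np.load("side0.npz")
a=cv2.resize(t["p"][150:215,185:285],None,fx=8,fy=8,interpolation=cv2.INTER_CUBIC)[:290*2]
cv2.imwrite("pics/tz.png",a[:,:,::-1])
c=camera_model("top");P=cloud(c,t["d"])
# stage: dark at z~.219
g=t["p"].max(2)
m=(abs(P[...,2]-.219)<.006)&(g<60);m[:,:90]=0;m[:120]=0
n,l,st,_=cv2.connectedComponentsWithStats(m.astype(np.uint8))
k=1+st[1:,4].argmax();print(st[k])
ys,xs=np.nonzero(l==k)
pts=np.array([onz(c,u,v,.219)[:2] for u,v in zip(xs,ys)])
r=cv2.minAreaRect((pts*1000).astype(np.float32));print(r,cv2.boxPoints(r))
b=(t["p"][...,2]>t["p"][...,0]*1.5+8)&(g<110);b[:,:225]=0;b[:,285:]=0;b[:150]=0;b[215:]=0
ys,xs=np.nonzero(b);print(xs.min(),xs.max(),ys.min(),ys.max());q=P[b];print(q.min(0),q.max(0),np.median(q,0))
r=cv2.minAreaRect((q[:,:2]*1000).astype(np.float32));print(r)
for u in range(200,275,6): print(u,[(v,np.round(P[v,u],3).tolist()) for v in (180,184,188)])
E
```

```text
[ 105  134   89  118 3571]
((564.8037719726562, 420.4360656738281), (169.82749938964844, 270.2503356933594), 36.93363952636719) [[415.7342  477.42212]
 [578.1248  261.4024 ]
 [713.87335 363.45   ]
 [551.4827  579.4697 ]]
240 270 165 199
[0.49032167 0.06662747 0.1141865 ] [0.64123961 0.22098606 1.12264273] [0.59750102 0.18415618 0.1305923 ]
((550.4052734375, 154.88748168945312), (196.2781524658203, 84.10922241210938), 32.55853271484375)
200 [(180, [0.622, 0.356, 0.001]), (184, [0.611, 0.356, 0.001]), (188, [0.587, 0.323, 0.127])]
206 [(180, [0.622, 0.339, -0.0]), (184, [0.597, 0.308, 0.127]), (188, [0.586, 0.307, 0.133])]
212 [(180, [0.622, 0.323, -0.002]), (184, [0.597, 0.294, 0.124]), (188, [0.586, 0.293, 0.131])]
218 [(180, [0.608, 0.28, 0.119]), (184, [0.596, 0.278, 0.131]), (188, [0.586, 0.277, 0.133])]
224 [(180, [0.606, 0.262, 0.135]), (184, [0.595, 0.261, 0.138]), (188, [0.585, 0.261, 0.139])]
230 [(180, [0.605, 0.247, 0.135]), (184, [0.595, 0.245, 0.143]), (188, [0.585, 0.246, 0.137])]
236 [(180, [0.607, 0.234, 0.123]), (184, [0.596, 0.233, 0.128]), (188, [0.586, 0.233, 0.128])]
242 [(180, [0.605, 0.216, 0.137]), (184, [0.595, 0.217, 0.134]), (188, [0.586, 0.218, 0.124])]
248 [(180, [0.605, 0.201, 0.136]), (184, [0.595, 0.202, 0.131]), (188, [0.586, 0.203, 0.125])]
254 [(180, [0.605, 0.187, 0.135]), (184, [0.595, 0.188, 0.128]), (188, [0.585, 0.188, 0.128])]
260 [(180, [0.605, 0.172, 0.13]), (184, [0.595, 0.172, 0.128]), (188, [0.585, 0.173, 0.126])]
266 [(180, [0.605, 0.157, 0.131]), (184, [0.594, 0.157, 0.132]), (188, [0.585, 0.158, 0.121])]
272 [(180, [0.608, 0.144, 0.102]), (184, [0.598, 0.145, 0.097]), (188, [0.586, 0.144, 0.108])]
```

View pics/tz.png

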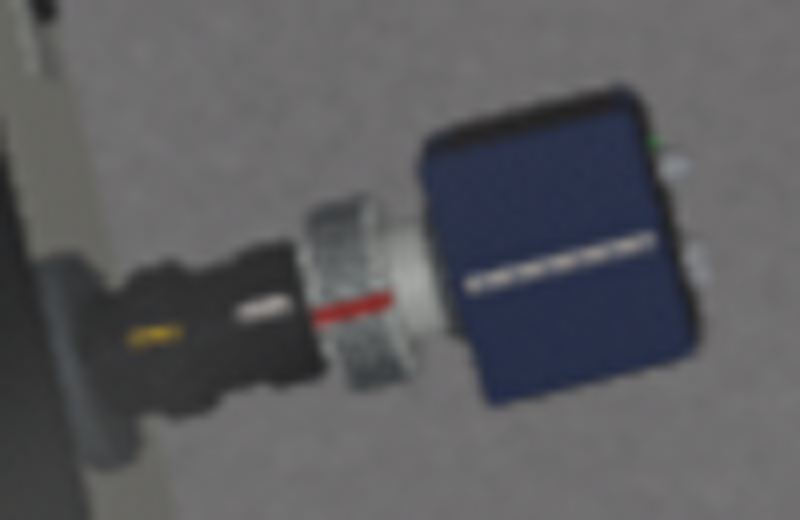

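The zoomed view shows, in crop pixels, the white index line at (264,306), the yellow ring line at (155,335) and the red mark at (352,308), which is close to the index. The blue camera is at (560,250). Now I'll fit the axis.

```bash
python3 - <<'E'
from h import *
t=np.load("top0.npz");c=camera_model("top");P=cloud(c,t["d"])
f=lambda x,y,z:onz(c,185+(x+.5)/8-.5,150+(y+.5)/8-.5,z)
for n,x,y,z in[("yel0",130,338,.1345),("yel1",180,331,.1345),("idx0",238,314,.1335),("idx1",290,300,.1335),("red0",316,318,.14),("red1",390,298,.14),
 ("colLlo",345,388,.11),("colRlo",412,378,.11),("colLup",306,215,.11),("colRup",378,196,.11),
 ("cam lo0",490,403,.119),("cam lo1",697,350,.119),("cam up0",424,137,.144),("cam up1",628,88,.144),("line0",468,285,.132),("line1",655,238,.132)]:
    print(n,np.round(f(x,y,z)*1000,1))
g=t["p"].max(2).astype(int)
m=(abs(P[...,2]-.219)<.006)&(g<60)
e=[]
for v in range(142,232,3):
    us=np.nonzero(m[v,150:215])[0]
    if len(us): e.append(onz(c,150+us.max()+.5,v,.219)[:2])
e=np.array(e);pf=np.polyfit(e[:,0],e[:,1],1)
r=abs(e[:,1]-np.polyval(pf,e[:,0]));k=r<.004;pf=np.polyfit(e[k,0],e[k,1],1)
print("edge slope",pf,np.arctan(pf[0]),k.sum(),np.polyval(pf,.59)); print(np.round(e,3).tolist())
E
```

```text
yel0 [576.9 319.6 134.5]
yel1 [578.9 304.  134.5]
idx0 [584.  286.2 133.5]
idx1 [588.2 270.  133.5]
red0 [581.8 260.6 140. ]
red1 [587.7 237.6 140. ]
colLlo [561.9 257.4 110. ]
colRlo [564.8 236.  110. ]
colLup [617.9 269.5 110. ]
colRup [623.7 246.5 110. ]
cam lo0 [555.7 209.9 119. ]
cam lo1 [571.6 143.9 119. ]
cam up0 [637.5 226.  144. ]
cam up1 [652.1 162.5 144. ]
line0 [592.2 214.6 132. ]
line1 [606.2 155.7 132. ]
edge slope [0.2284504 0.1918675] 0.22459614220356078 12 0.3266532288709067
[[0.685, 0.349], [0.678, 0.346], [0.671, 0.346], [0.664, 0.344], [0.657, 0.342], [0.65, 0.339], [0.643, 0.339], [0.636, 0.337], [0.63, 0.335], [0.623, 0.335], [0.616, 0.333], [0.609, 0.33], [0.602, 0.328], [0.595, 0.328], [0.588, 0.326], [0.581, 0.324], [0.574, 0.321], [0.567, 0.321], [0.56, 0.319], [0.553, 0.317], [0.546, 0.317], [0.54, 0.315], [0.533, 0.333], [0.526, 0.346], [0.52, 0.353], [0.513, 0.362], [0.505, 0.308], [0.498, 0.306], [0.491, 0.303], [0.485, 0.301]]
```

```bash
python3 - <<'E'
from h import *
t=np.load("top0.npz");c=camera_model("top");P=cloud(c,t["d"]).reshape(-1,3)
P=P[(t["d"]>.05).ravel()]
for lo,hi in((.25,.33),(.33,.42),(.42,.55),(.55,.8)):
    q=P[(P[:,2]>lo)&(P[:,2]<hi)&(P[:,0]>.2)&(P[:,0]<.9)]
    H,_,_=np.histogram2d(q[:,0],q[:,1],bins=[np.arange(.15,.9,.05),np.arange(.2,.85,.05)])
    print(lo,hi);print(H.astype(int))
s=read_state();M=R.from_rotvec(s["tool_rot"])
def rel(p):return np.round(M.inv().apply(np.array(p)-s["eef_pos"]),3)
own=R.from_matrix(np.column_stack([[-np.sin(.235),np.cos(.235),0],[np.cos(.235),np.sin(.235),0],[0,0,-1]]))
print("rot",(M.inv()*own).as_rotvec())
for p in([.24,.52,.45],[.36,.22,.45],[.61,.257,.2]):print(p,rel(p))
E
```

```text
0.25 0.33
[[  0   0   0   0   0   0   0   0   0   0   0   0]
 [  0   0   0   0   3 450   2   1   0   0   0   0]
 [  0   0   0   0   0   3  61 265   0   0   0   0]
 [  0   0  34 192  66   0   0   0   0   0   0   0]
 [  0   0 488 591 338   0   0   0   0   0   0   0]
 [  0   0 190 565 308   0   0   0   0   0   0   0]
 [  0   0   0  23   0   0   0   0   0   0   0   0]
 [  0   0   0   0   0   0   0   0   0   0   0   0]
 [  0   0   0   1   0   0   0   0   0   0   0   0]
 [  0   0   0   0   0   0   0   0   0   0   0   0]
 [  0   0   0   0   0  10   0   0   0   0   0   0]
 [  0   0   0   0 446  31   0   0   0   0   0   0]
 [  0   0   0   0  61   0   0   0   0   0   0   0]
 [  0   0   0   0   0   0   0   0   0   0   0   0]]
0.33 0.42
[[  0   0   0   0   0   0   0   0   0   0   0   0]
 [  0   0   0   0   0 691   5   0   0   0   0   0]
 [  0   0   0  82  12 304 264 164   0   0   0   0]
 [  0   0 439 282  98   0   0   0   0   0   0   0]
 [  0   0   3   0   0   0   0   0   0   0   0   0]
 [  0   0   0   0   0   0   0   0   0   0   0   0]
 [  0   0   0   0   0   0   0   0   0   0   0   0]
 [  0   
[... 1614 characters left out ...]
   0    0    0]
 [   0    0    0    0    0    0    0    0    0    0    0    0]
 [   0    0    0   14  139    5    0    0    0    0    0    0]
 [   0    0    0   77  505   79    0    0    0    0    0    0]
 [   0    0    0    0  460  204    0    0    0    0    0    0]
 [   0    0    0    0  318  318    0    0    0    0    0    0]
 [   0    0    0    0  625  888    1    0    0    0    0    0]
 [   0    0    0    0 1004  871    0    0    0    0    0    0]
 [   0    0    0    0  225  168    0    0    0    0    0    0]]
rot [-1.80915038e-03  6.94741321e-04  9.05970944e-01]
[0.24, 0.52, 0.45] [-0.001 -0.002 -0.22 ]
[0.36, 0.22, 0.45] [-0.236 -0.225 -0.219]
[0.61, 0.257, 0.2] [-0.447 -0.086  0.031]
```

jog_arm(segments=[[0, 0, -0.22, 0, 0, 0], [0, 0, -0.22, 0, 0, 0], [0, 0, -0.22, 0, 0, 0], [0, 0, -0.22, 0, 0, 0], [0, 0, -0.22, 0, 0, 0], [-0.236, -0.225, -0.22, 0, 0, 0.906], [-0.236, -0.225, -0.22, 0, 0, 0.906], [-0.236, -0.225, -0.22, 0, 0, 0.906], [-0.236, -0.225, -0.22, 0, 0, 0.906], [-0.236, -0.225, -0.22, 0, 0, 0.906], [-0.236, -0.225, -0.22, 0, 0, 0.906], [-0.236, -0.225, -0.22, 0, 0, 0.906], [-0.236, -0.225, -0.22, 0, 0, 0.906], [-0.236, -0.225, -0.22, 0, 0, 0.906], [-0.236, -0.225, -0.22, 0, 0, 0.906]], jaw=0)

```text
time: 1.6
eef_pos: [0.3601, 0.2206, 0.4511]
tool_rot: [-1.944, -2.467, 0.0]
force: [-0.5, 0.1, -0.0]
grip_width: 0.0001
grasp_force: 0.0
```

```bash
python3 - <<'E'
from h import *
s=read_state();M=R.from_rotvec(s["tool_rot"]);print(s["qpos"],M.as_matrix().round(3).tolist())
for p in([.62,.2585,.25],[.62,.2585,.17]):print(p,np.round(M.inv().apply(np.array(p)-s["eef_pos"]),3))
E
```

```text
[ 4.48901473e-01 -1.55682810e-02  1.36798576e+00  6.71456484e-04
  1.78971692e+00  2.13025595e-01] [[-0.234, 0.972, -0.001], [0.972, 0.234, 0.0], [0.001, -0.001, -1.0]]
[0.62, 0.2585, 0.25] [-0.024  0.262  0.201]
[0.62, 0.2585, 0.17] [-0.024  0.262  0.281]
```

jog_arm(segments=[[-0.012, 0.131, 0.1, 0, 0, 0], [-0.024, 0.262, 0.201, 0, 0, 0], [-0.024, 0.262, 0.201, 0, 0, 0], [-0.024, 0.262, 0.201, 0, 0, 0], [-0.024, 0.262, 0.201, 0, 0, 0], [-0.024, 0.262, 0.201, 0, 0, 0], [-0.024, 0.262, 0.201, 0, 0, 0], [-0.024, 0.262, 0.201, 0, 0, 0], [-0.024, 0.262, 0.281, 0, 0, 0], [-0.024, 0.262, 0.281, 0, 0, 0], [-0.024, 0.262, 0.281, 0, 0, 0], [-0.024, 0.262, 0.281, 0, 0, 0]])

```text
time: 2.8
eef_pos: [0.6201, 0.2587, 0.171]
tool_rot: [-1.943, -2.468, 0.0]
force: [0.2, 0.2, -0.1]
grip_width: 0.0
grasp_force: 0.0
```

```bash
python3 - <<'E'
from h import *
s=read_state();M=R.from_rotvec(s["tool_rot"]);print(s["qpos"],s["force"])
print(np.round(M.inv().apply(np.array([.5922,.2525,.14])-s["eef_pos"]),4))
ps=[]
for n in("top","side","wrist"):
    p,d=grab_frame(n);c=camera_model(n);u,v=proj(c,[.5922,.2525,.14]);print(n,u,v)
    if n!="wrist":
        a=p[int(v)-30:int(v)+30,int(u)-40:int(u)+40];a=cv2.resize(a,(400,300),interpolation=3)
    else:a=cv2.resize(p,(480,300))
    ps.append(a)
cv2.imwrite("pics/a1.png",np.vstack([np.hstack(ps[:2]),np.hstack([ps[2],np.zeros((300,320,3),np.uint8)])])[:,:,::-1])
E
```

```text
[3.32304974e-01 4.85310717e-01 1.37017429e+00 2.36481626e-04
 1.28641702e+00 9.55660912e-02] [ 0.21300491  0.24949395 -0.076297  ]
[ 0.0005 -0.0286  0.031 ]
top 227.31041160605366 185.1032071243026
side 296.2806729802215 151.95694503240838
wrist 269.47601981730406 226.3525467441993
```

View pics/a1.png

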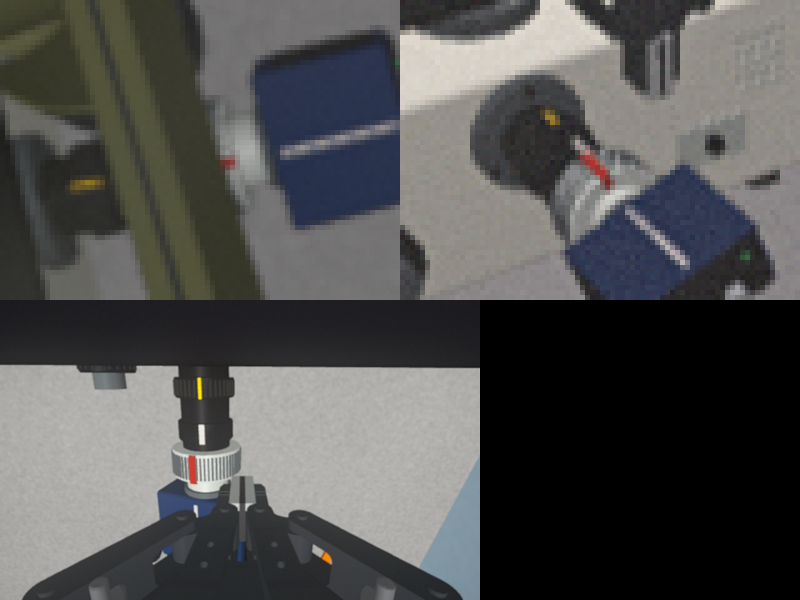

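The wrist view shows everything cleanly in panel pixels: yellow line at (200,385), index at (201,435), and red mark at (193,470), left of the index, which means about +0.27 rad. The tip stands at (241,480). Next I'll do a press test on the top of the rim.

jog_arm(segments=[[0, -0.028, 0.02, 0, 0, 0], [0, -0.0286, 0.028, 0, 0, 0], [0, -0.0286, 0.031, 0, 0, 0], [0, -0.0286, 0.032, 0, 0, 0], [0, -0.0286, 0.032, 0, 0, 0]])

```text
time: 3.45
eef_pos: [0.5946, 0.2514, 0.14]
tool_rot: [1.945, 2.465, 0.004]
force: [-1.2, -0.8, 4.7]
grip_width: 0.0
grasp_force: 2.4
```

jog_arm(segments=[[0, 0, 0.001, 0, 0, 0], [0, 0, 0.001, 0, 0, 0]])

```text
time: 3.65
eef_pos: [0.5954, 0.2515, 0.1399]
tool_rot: [1.944, 2.464, 0.007]
force: [-0.8, -0.3, 8.3]
grip_width: -0.0001
grasp_force: 4.4
```

jog_arm(segments=[[0, 0, 0.001, 0, 0, 0], [0, 0, 0.001, 0, 0, 0]])

```text
time: 3.85
eef_pos: [0.5962, 0.2518, 0.1399]
tool_rot: [1.943, 2.463, 0.01]
force: [-0.8, -0.4, 11.7]
grip_width: -0.0001
grasp_force: 5.9
```

jog_arm(segments=[[0, -0.004, 0, 0, 0, 0], [0, -0.008, 0, 0, 0, 0], [0, -0.012, 0.0003, 0, 0, 0], [0, -0.016, 0.0011, 0, 0, 0], [0, -0.020, 0.0025, 0, 0, 0], [0, -0.024, 0.0046, 0, 0, 0], [0, -0.030, -0.005, 0, 0, 0], [0, -0.03, -0.03, 0, 0, 0], [0, 0.01, -0.034, 0, 0, 0], [0, 0.028, -0.034, 0, 0, 0], [0, 0.028, -0.034, 0, 0, 0]])

```text
time: 4.95
eef_pos: [0.624, 0.2581, 0.1711]
tool_rot: [1.945, 2.464, 0.006]
force: [0.1, -0.5, -0.1]
grip_width: 0.0002
grasp_force: 0.0
```

```bash
cat >look.py <<'E'
import sys
from h import *
C=np.array([.5922,.2525,.11]);ox=np.array([np.cos(.235),np.sin(.235),0]);oy=np.array([-ox[1],ox[0],0])
s=read_state();M=R.from_rotvec(s["tool_rot"]);d=s["eef_pos"]-C
print("t",s["time"],"own",np.round([d@ox,d@oy,d[2]],4),"F",s["force"].round(1))
p,_=grab_frame("wrist");c=camera_model("wrist")
q=p.astype(int);m=(q[...,0]>110)&(q[...,0]>2*q[...,1])&(q[...,0]>2*q[...,2])
u,v=proj(c,C+[0,0,.03]);u,v=int(u),int(v)
w=np.zeros_like(m);w[max(v-60,0):v+60,max(u-60,0):u+60]=1;m&=w
print("red px",m.sum())
if m.sum()>15:
    ys,xs=np.nonzero(m);e,r=ray(c,xs.mean(),ys.mean())
    # intersect with the collar cylinder
    a=np.array([r@ox,r[2]]);b=np.array([(e-C)@ox,e[2]-C[2]])
    A=a@a;B=2*a@b;D=b@b-.03**2;k=B*B-4*A*D
    t=(-B-np.sqrt(max(k,0)))/2/A;h=b+t*a;print("mark along own y",((e+t*r-C)@oy).round(4),"angle",np.arctan2(-h[0],h[1]).round(3),"disc",k>0)
if len(sys.argv)>1:cv2.imwrite("pics/"+sys.argv[1],cv2.resize(p,(640,400))[:,:,::-1])
E
python3 look.py w1.png
```

```text
t 4.95 own [ 0.0322 -0.0019  0.0611] F [ 0.1 -0.5 -0.1]
red px 59
mark along own y -0.0011 angle 1.263 disc False
```

View pics/w1.png

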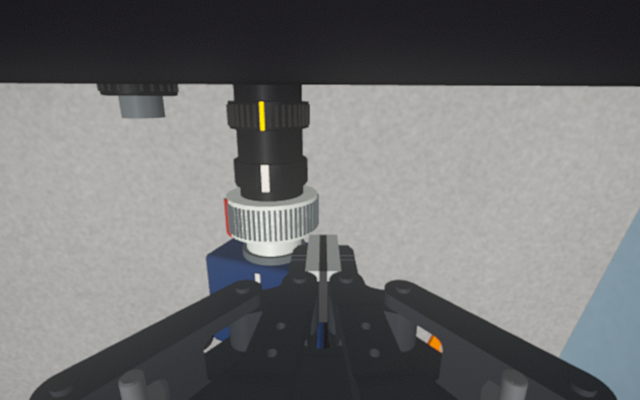

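The red mark has gone round to the left rim at (228,215), so the collar is at about 1.26 rad and loosening the right way. I'll use full strokes from here.

jog_arm(segments=[[0.0015, -0.004, 0.03, 0, 0, 0], [0.0015, -0.008, 0.038, 0, 0, 0], [0.0015, -0.012, 0.036, 0, 0, 0], [0.0015, -0.016, 0.0347, 0, 0, 0], [0.0015, -0.02, 0.0337, 0, 0, 0], [0.0015, -0.024, 0.0335, 0, 0, 0], [0.0015, -0.032, 0.0335, 0, 0, 0], [0.0015, -0.04, 0.0335, 0, 0, 0], [0.0015, -0.044, 0.0338, 0, 0, 0], [0.0015, -0.048, 0.0347, 0, 0, 0], [0.0015, -0.052, 0.0361, 0, 0, 0], [0.0015, -0.056, 0.0382, 0, 0, 0], [0.0015, -0.062, 0.025, 0, 0, 0], [0.0015, -0.06, 0.002, 0, 0, 0], [0.0015, -0.03, 0, 0, 0, 0], [0.0015, 0, 0, 0, 0, 0], [0.0015, 0, 0, 0, 0, 0]])

```text
time: 6.7
eef_pos: [0.6235, 0.2595, 0.171]
tool_rot: [1.945, 2.464, 0.005]
force: [-0.6, -0.5, 0.1]
grip_width: -0.0001
grasp_force: 0.0
```

```bash
python3 look.py
```

```text
t 6.7 own [ 0.0321 -0.0005  0.061 ] F [-0.6 -0.5  0.1]
red px 0
```

jog_arm(segments=[[0, -0.004, 0.03, 0, 0, 0], [0, -0.008, 0.038, 0, 0, 0], [0, -0.012, 0.036, 0, 0, 0], [0, -0.016, 0.0347, 0, 0, 0], [0, -0.02, 0.0337, 0, 0, 0], [0, -0.024, 0.0335, 0, 0, 0], [0, -0.032, 0.0335, 0, 0, 0], [0, -0.04, 0.0335, 0, 0, 0], [0, -0.044, 0.0338, 0, 0, 0], [0, -0.048, 0.0347, 0, 0, 0], [0, -0.052, 0.0361, 0, 0, 0], [0, -0.056, 0.0382, 0, 0, 0], [0, -0.062, 0.025, 0, 0, 0], [0, -0.06, 0.002, 0, 0, 0], [0, -0.03, 0, 0, 0, 0], [0, 0, 0, 0, 0, 0], [0, 0, 0, 0, 0, 0]])

```text
time: 8.45
eef_pos: [0.6236, 0.2596, 0.1711]
tool_rot: [1.945, 2.464, 0.005]
force: [-0.9, -0.3, 0.6]
grip_width: -0.0004
grasp_force: 0.0
```

```bash
python3 look.py
```

```text
t 8.45 own [ 0.0322 -0.0004  0.0611] F [-0.9 -0.3  0.6]
red px 1
```

jog_arm(segments=[[0, -0.004, 0.03, 0, 0, 0], [0, -0.008, 0.038, 0, 0, 0], [0, -0.012, 0.036, 0, 0, 0], [0, -0.016, 0.0347, 0, 0, 0], [0, -0.02, 0.0337, 0, 0, 0], [0, -0.024, 0.0335, 0, 0, 0], [0, -0.032, 0.0335, 0, 0, 0], [0, -0.04, 0.0335, 0, 0, 0], [0, -0.044, 0.0338, 0, 0, 0], [0, -0.048, 0.0347, 0, 0, 0], [0, -0.052, 0.0361, 0, 0, 0], [0, -0.056, 0.0382, 0, 0, 0], [0, -0.062, 0.025, 0, 0, 0], [0, -0.06, 0.002, 0, 0, 0], [0, -0.03, 0, 0, 0, 0], [0, 0, 0, 0, 0, 0], [0, 0, 0, 0, 0, 0]])

```text
time: 10.2
eef_pos: [0.6235, 0.2595, 0.171]
tool_rot: [1.945, 2.464, 0.005]
force: [0.3, -1.1, 0.0]
grip_width: -0.0
grasp_force: 0.0
```

```bash
python3 look.py
```

```text
t 10.2 own [ 0.0321 -0.0005  0.061 ] F [ 0.3 -1.1  0. ]
red px 330
mark along own y 0.0005 angle -0.081 disc True
```

At 6.20 rad, one turn is nearly done, at 1.65 rad per stroke. Three more full strokes, then a short one.

jog_arm(segments=[[0, -0.004, 0.03, 0, 0, 0], [0, -0.008, 0.038, 0, 0, 0], [0, -0.012, 0.036, 0, 0, 0], [0, -0.016, 0.0347, 0, 0, 0], [0, -0.02, 0.0337, 0, 0, 0], [0, -0.024, 0.0335, 0, 0, 0], [0, -0.032, 0.0335, 0, 0, 0], [0, -0.04, 0.0335, 0, 0, 0], [0, -0.044, 0.0338, 0, 0, 0], [0, -0.048, 0.0347, 0, 0, 0], [0, -0.052, 0.0361, 0, 0, 0], [0, -0.056, 0.0382, 0, 0, 0], [0, -0.062, 0.025, 0, 0, 0], [0, -0.06, 0.002, 0, 0, 0], [0, -0.03, 0, 0, 0, 0], [0, 0, 0, 0, 0, 0], [0, 0, 0, 0, 0, 0]])

```text
time: 11.95
eef_pos: [0.6236, 0.2596, 0.1711]
tool_rot: [1.945, 2.464, 0.005]
force: [-0.7, -0.2, -0.5]
grip_width: 0.0003
grasp_force: 0.0
```

```bash
python3 look.py
```

```text
t 11.95 own [ 0.0321 -0.0004  0.0611] F [-0.7 -0.2 -0.5]
red px 3
```

jog_arm(segments=[[0, -0.004, 0.03, 0, 0, 0], [0, -0.008, 0.038, 0, 0, 0], [0, -0.012, 0.036, 0, 0, 0], [0, -0.016, 0.0347, 0, 0, 0], [0, -0.02, 0.0337, 0, 0, 0], [0, -0.024, 0.0335, 0, 0, 0], [0, -0.032, 0.0335, 0, 0, 0], [0, -0.04, 0.0335, 0, 0, 0], [0, -0.044, 0.0338, 0, 0, 0], [0, -0.048, 0.0347, 0, 0, 0], [0, -0.052, 0.0361, 0, 0, 0], [0, -0.056, 0.0382, 0, 0, 0], [0, -0.062, 0.025, 0, 0, 0], [0, -0.06, 0.002, 0, 0, 0], [0, -0.03, 0, 0, 0, 0], [0, 0, 0, 0, 0, 0], [0, 0, 0, 0, 0, 0]])

```text
time: 13.7
eef_pos: [0.6236, 0.2595, 0.171]
tool_rot: [1.945, 2.464, 0.005]
force: [0.9, -0.8, 0.0]
grip_width: 0.0002
grasp_force: 0.0
```

```bash
python3 look.py
```

```text
t 13.7 own [ 0.0321 -0.0005  0.061 ] F [ 0.9 -0.8  0. ]
red px 0
```

jog_arm(segments=[[0, -0.004, 0.03, 0, 0, 0], [0, -0.008, 0.038, 0, 0, 0], [0, -0.012, 0.036, 0, 0, 0], [0, -0.016, 0.0347, 0, 0, 0], [0, -0.02, 0.0337, 0, 0, 0], [0, -0.024, 0.0335, 0, 0, 0], [0, -0.032, 0.0335, 0, 0, 0], [0, -0.04, 0.0335, 0, 0, 0], [0, -0.044, 0.0338, 0, 0, 0], [0, -0.048, 0.0347, 0, 0, 0], [0, -0.052, 0.0361, 0, 0, 0], [0, -0.056, 0.0382, 0, 0, 0], [0, -0.062, 0.025, 0, 0, 0], [0, -0.06, 0.002, 0, 0, 0], [0, -0.03, 0, 0, 0, 0], [0, 0, 0, 0, 0, 0], [0, 0, 0, 0, 0, 0]])

```text
time: 15.45
eef_pos: [0.6235, 0.2595, 0.171]
tool_rot: [1.945, 2.464, 0.005]
force: [0.1, -0.1, 0.1]
grip_width: 0.0002
grasp_force: 0.0
```

```bash
python3 look.py w2.png
```

```text
t 15.45 own [ 0.0321 -0.0005  0.061 ] F [ 0.1 -0.1  0.1]
red px 40
mark along own y 0.0039 angle -1.114 disc True
```

View pics/w2.png

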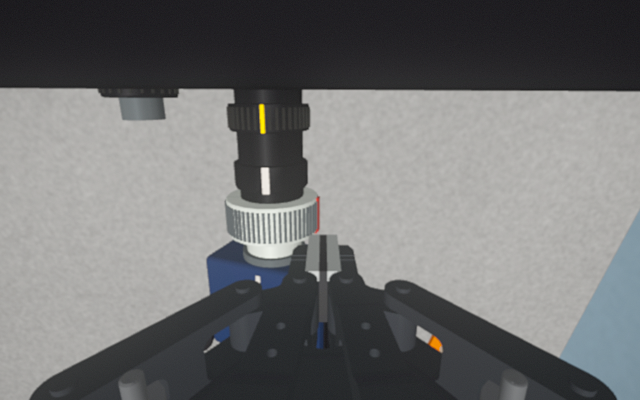

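The mark is at the right rim edge at (319,212), so the collar is about 1.2–1.4 rad short. A 1.0 rad stroke is next, then a measurement.

jog_arm(segments=[[0, -0.004, 0.03, 0, 0, 0], [0, -0.008, 0.038, 0, 0, 0], [0, -0.012, 0.036, 0, 0, 0], [0, -0.016, 0.0347, 0, 0, 0], [0, -0.02, 0.0337, 0, 0, 0], [0, -0.024, 0.0335, 0, 0, 0], [0, -0.030, 0.0335, 0, 0, 0], [0, -0.036, 0.0335, 0, 0, 0], [0, -0.036, 0.02, 0, 0, 0], [0, -0.03, 0, 0, 0, 0], [0, 0, 0, 0, 0, 0], [0, 0, 0, 0, 0, 0]])

```text
time: 16.7
eef_pos: [0.6226, 0.2594, 0.1718]
tool_rot: [1.944, 2.464, 0.005]
force: [0.4, -0.3, -0.2]
grip_width: 0.0001
grasp_force: 0.0
```

```bash
python3 look.py
```

```text
t 16.7 own [ 0.0312 -0.0003  0.0618] F [ 0.4 -0.3 -0.2]
red px 323
mark along own y 0.0008 angle -0.282 disc True
```

jog_arm(segments=[[0, -0.027, 0.02, 0, 0, 0], [0, -0.027, 0.03, 0, 0, 0], [0, -0.027, 0.034, 0, 0, 0], [0, -0.031, 0.0343, 0, 0, 0], [0, -0.0355, 0.0343, 0, 0, 0], [0, -0.0355, 0.0343, 0, 0, 0], [0, -0.0355, 0.02, 0, 0, 0], [0, -0.03, 0, 0, 0, 0], [0, 0, 0, 0, 0, 0], [0, 0, 0, 0, 0, 0]])

```text
time: 17.75
eef_pos: [0.6224, 0.2594, 0.1711]
tool_rot: [1.945, 2.465, 0.004]
force: [-0.8, -0.3, -0.6]
grip_width: 0.0005
grasp_force: 0.0
```

```bash
cat >>look.py <<'E'
w=np.zeros(m.shape,bool);w[max(v-75,0):v-5,u-22:u+22]=1
m=(q.min(2)>150)&w;print("white",m.sum())
n,l,st,ce=cv2.connectedComponentsWithStats(m.astype(np.uint8))
for i in range(1,n):
    if st[i,4]<20:continue
    e,r=ray(c,*ce[i]);t=(.1335-e[2])/r[2];h=e+t*r-C;print(st[i],"idx own",(h@ox).round(4),(h@oy).round(4))
E
python3 look.py w3.png
```

```text
t 17.75 own [ 0.031  -0.0003  0.0611] F [-0.8 -0.3 -0.6]
red px 325
mark along own y 0.0008 angle -0.289 disc True
white 668
[263 168   9  27 214] idx own -0.0028 0.0273
[250 207  37  17 432] idx own -0.0043 0.0068
```

View pics/w3.png

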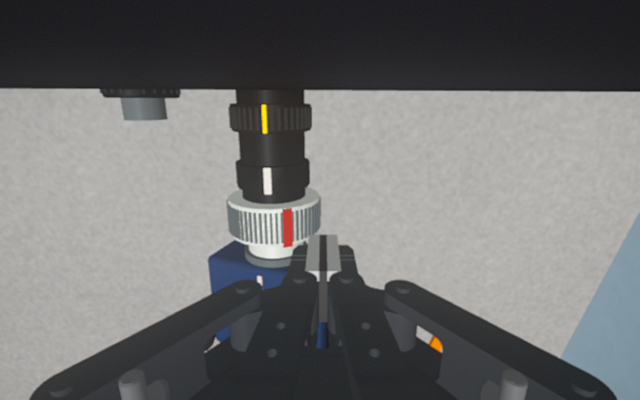

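The red mark at (288,228) is right of the index at (267,181). Relative to the index it is about 0.39 rad short, and the short stroke lost its travel to compliance. I'll take a longer one.

jog_arm(segments=[[0, -0.021, 0.02, 0, 0, 0], [0, -0.021, 0.03, 0, 0, 0], [0, -0.022, 0.0335, 0, 0, 0], [0, -0.027, 0.0335, 0, 0, 0], [0, -0.032, 0.0335, 0, 0, 0], [0, -0.037, 0.0335, 0, 0, 0], [0, -0.041, 0.0335, 0, 0, 0], [0, -0.041, 0.0335, 0, 0, 0], [0, -0.041, 0.02, 0, 0, 0], [0, -0.03, 0, 0, 0, 0], [0, 0, 0, 0, 0, 0], [0, 0, 0, 0, 0, 0]])

```text
time: 19.0
eef_pos: [0.6234, 0.2597, 0.1713]
tool_rot: [1.944, 2.464, 0.006]
force: [-0.6, -1.3, 0.0]
grip_width: -0.0003
grasp_force: 0.0
```

```bash
python3 look.py
```

```text
t 19.0 own [ 0.032  -0.0003  0.0613] F [-0.6 -1.3  0. ]
red px 330
mark along own y 0.0002 angle 0.176 disc True
white 665
[261 168   9  27 214] idx own -0.003 0.0274
[249 207  16  17 115] idx own -0.0111 0.0072
[266 206  27  18 335] idx own 0.0046 0.0069
```

The mark is now 0.075 rad past the index, so two turns are done. Next I'll measure the tilt with a depth plane fit and check the mark in the top and side views.

```bash
cat >tilt.py <<'E'
from h import *
from scipy.ndimage import binary_erosion
C=np.array([.5922,.2525,.11]);ox=np.array([np.cos(.235),np.sin(.235),0]);oy=np.array([-ox[1],ox[0],0])
def tilt(n,p,d,c):
    q=p.astype(int);P=cloud(c,d)-C;X,Y,Z=P@ox,P@oy,P[...,2]
    m=(q[...,2]>q[...,0]*1.4+6)&(abs(Y+.065)<.03)&(abs(X)<.042)&(Z>.003)&(Z<.045)&(d>0)
    m=binary_erosion(m)
    if m.sum()<30:print(n,"few",m.sum());return
    A=np.column_stack([X[m],Y[m]+.065,np.ones(m.sum())]);b=Z[m]
    for _ in range(4):
        s=np.linalg.lstsq(A,b,rcond=None)[0];r=b-A@s;k=abs(r)<2.5*r.std()+1e-4;A,b=A[k],b[k]
    print(n,len(b),"slope x,y,mid z",s.round(4),"rms",r.std().round(4))
if __name__=="__main__":
    if True:
        for n in("top","side"):
            t=np.load(n+"0.npz");tilt(n+"0",t["p"],t["d"],camera_model(n))
    for n in("top","side"):
        p,d=grab_frame(n);tilt(n,p,d,camera_model(n))
        u,v=map(int,proj(camera_model(n),C+[0,0,.03]-oy*.02));cv2.imwrite(f"pics/{n}_l.png",cv2.resize(p[v-25:v+25,u-33:u+33],None,fx=6,fy=6,interpolation=3)[:,:,::-1])
E
python3 tilt.py; python3 - <<'E'
import cv2,numpy as np
cv2.imwrite("pics/ts.png",np.hstack([cv2.imread(f"pics/{n}_l.png") for n in("top","side")]))
E
```

```text
top0 468 slope x,y,mid z [0.3802 0.0071 0.0242] rms 0.0018
side0 263 slope x,y,mid z [ 0.3803 -0.0068  0.023 ] rms 0.0011
top 481 slope x,y,mid z [0.3843 0.0044 0.0241] rms 0.0019
side 309 slope x,y,mid z [ 0.3747 -0.013   0.0229] rms 0.0013
```

View pics/ts.png

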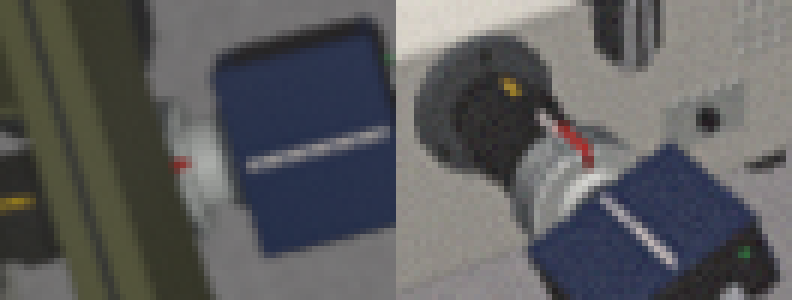

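Tilt is 0.365 rad by both cameras and hasn't changed, and the red mark is in line with the white index. Next I'll press the raised side.

jog_arm(segments=[[-0.03, 0, 0, 0, 0, 0], [-0.065, 0, 0, 0, 0, 0], [-0.065, 0, 0.012, 0, 0, 0], [-0.065, 0, 0.022, 0, 0, 0], [-0.065, 0, 0.025, 0, 0, 0], [-0.065, 0, 0.027, 0, 0, 0], [-0.065, 0, 0.029, 0, 0, 0], [-0.065, 0, 0.031, 0, 0, 0], [-0.065, 0, 0.033, 0, 0, 0], [-0.065, 0, 0.035, 0, 0, 0], [-0.065, 0, 0.036, 0, 0, 0], [-0.065, 0, 0.037, 0, 0, 0], [-0.065, 0, 0.037, 0, 0, 0]])

```text
time: 20.45
eef_pos: [0.6388, 0.1976, 0.1357]
tool_rot: [1.94, 2.463, 0.012]
force: [5.3, 0.1, 6.7]
grip_width: -0.0
grasp_force: 3.2
```

```bash
python3 tilt.py|tail -2;python3 look.py
```

```text
top 65 slope x,y,mid z [ 0.042  -0.025   0.0224] rms 0.0018
side 226 slope x,y,mid z [ 0.0592 -0.0088  0.0214] rms 0.0012
t 20.55 own [ 0.0326 -0.0643  0.0257] F [5.4 0.5 6.9]
red px 725
mark along own y -0.0001 angle 0.091 disc True
white 773
[237  44  12  28 291] idx own -0.0005 0.0249
[222  90   8  24 104] idx own -0.0087 0.0084
[244  90  22  24 378] idx own 0.0039 0.0078
```

jog_arm(segments=[[0, 0, 0.001, 0, 0, 0], [0, 0, 0.002, 0, 0, 0], [0, 0, 0.0026, 0, 0, 0], [0, 0, 0.0026, 0, 0, 0]])

```text
time: 21.0
eef_pos: [0.639, 0.1978, 0.1333]
tool_rot: [1.94, 2.463, 0.013]
force: [5.9, 1.7, 6.3]
grip_width: 0.0001
grasp_force: 3.4
```

```bash
python3 tilt.py|tail -2
```

```text
top 61 slope x,y,mid z [-0.0041  0.024   0.0218] rms 0.0014
side 212 slope x,y,mid z [ 0.0053 -0.0168  0.0211] rms 0.001
```

jog_arm(segments=[[0, 0, -0.01, 0, 0, 0], [0, 0, -0.04, 0, 0, 0], [0.04, -0.02, -0.07, 0, 0, 0], [0.04, -0.06, -0.07, 0, 0, 0], [0.04, -0.1, -0.07, 0, 0, 0], [0.04, -0.1, -0.07, 0, 0, 0]])

```text
time: 21.7
eef_pos: [0.5193, 0.2104, 0.1995]
tool_rot: [-1.939, -2.464, 0.013]
force: [-0.7, -0.5, -0.4]
grip_width: -0.0
grasp_force: 0.0
```

```bash
python3 tilt.py|tail -2
```

```text
top 521 slope x,y,mid z [0.008  0.0068 0.0226] rms 0.0017
side 227 slope x,y,mid z [ 0.0061 -0.0049  0.0213] rms 0.0011
```

```bash
python3 - <<'E'
from h import *
out=[]
for n in("top","side"):
    p,d=grab_frame(n);u,v=map(int,proj(camera_model(n),[.597,.232,.14]))
    out.append(cv2.resize(p[v-32:v+32,u-32:u+32],(400,400),interpolation=3))
cv2.imwrite("pics/fin.png",np.hstack(out)[:,:,::-1])
E
```

```text
(no output)
```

View pics/fin.png

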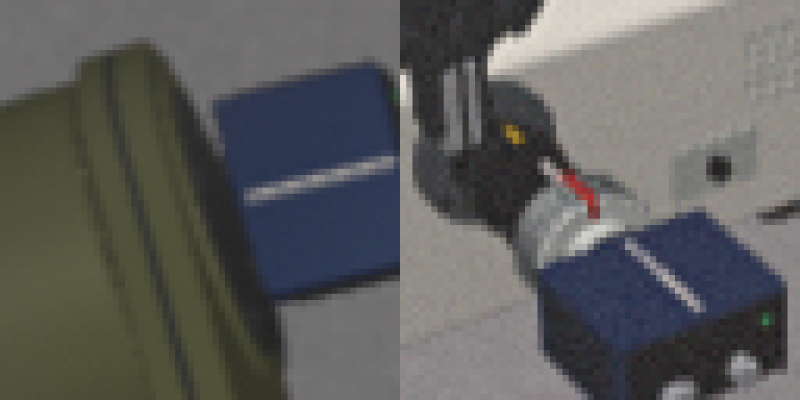

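The side view shows the camera top level, the red mark at (585,190) in line with the white index at (552,165), and the yellow focus line still up. Nothing is in contact, so I'm handing in.

```bash
python3 -c "
from station import manip, grab_frame, camera_model, read_state
print(manip.hand_in())"
```

```text
the job is handed in; nothing more can be done
None
```

I backed the collar off two full turns (red mark about 0.075 rad past the index line), then pressed the camera level to within about 0.01 rad, and handed the job in at about 22 s of the 72 s allowed; the hand-in gave no verdict.

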